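# Centre the parts dish and tare the bench scale

### The job

With the fingertips, slide the black parts dish along the scale's steel pan until it stands inside the engraved ring, centred on it; never grip or lift it. Then reach a fingertip into the round well on the front of the scale, press the sunken tare key all the way down, and let it come up again; do not press tare before the dish stands in its ring. Leave the key in the square well and the other things on the bench alone.

Things in the scene. Friction and masses are not known exactly. Their poses are not given: they have to be found in the camera images.
- scale: white bench scale fixed to the table, 300 x 250 mm. Origin: centre of its underside, on the table; x points from the key side (front) to the pan side (back), y to its left. The base plate is 22 mm high, a display block 76 x 66 mm stands in the middle of the front edge (top 48 mm), and the body behind it is 46 mm high and carries the pan. Nothing on the scale but the dish is loose
- pan_center (a point): centre of the flat steel pan, on its top face, 62 mm above the table. The pan is 170 mm (scale's x) by 210 mm (scale's y), without a rim, and is fixed. Around this point an engraved dark ring (no height) of 48 mm inner radius is drawn: the dish stands inside it when its centre is within 12 mm of this point
- dish: loose open round dish of black plastic, standing on the pan: outer diameter 70 mm at the foot and 72 mm at the rim, 30 mm high, wall 3 mm, floor 4 mm, about 120 g; slides easily when pushed low on its side. Starts 30 to 65 mm from the pan's centre. Origin: centre of its underside, z up
- tare_module: white key module at the front of the scale with the ROUND well, 74 x 74 mm, 36 mm high, its top 58 mm above the table. It stands on the left or on the right of the display (changes from start to start), turned with the scale. Origin: centre of its underside, 22 mm above the table. The well is in its middle: 48 mm diameter, vertical, open through the block, with a 2 mm chamfer
- tare_key_top (a point): centre of the top face of the tare key, a black round disc of 32 mm diameter in the middle of the round well; at rest this face lies 20 mm below the module's top (38 mm above the table). Moves with the key
- tare_key (a joint): travel of the tare key, m: 0 = up, 0.006 = fully down; counts as pressed beyond 0.0045. It moves straight down on a spring: 1.5 N to start, 4 N fully down; it springs back when let go
- power_module: white key module on the other side of the display, same 74 x 74 x 36 mm, but with a SQUARE well, 48 x 48 mm. Its power key must be left alone. Origin: centre of its underside
- power_key (a joint): travel of the square power key, m: 0 = up, 0.006 = fully down. Leave alone
- weight: brass calibration weight with a knob, 38 mm diameter, 54 mm tall, near the scale's left front. Leave alone. Origin: centre of underside, z up
- jar: small amber glass jar with a white lid, 44 mm diameter, 55 mm tall, near the scale's right front. Leave alone. Origin: centre of underside, z up
- tape: yellow tape measure, 62 x 40 x 56 mm, far left of the scale. Leave alone. Origin: centre of underside
- battery: blue battery pack, 75 x 35 x 26 mm, to the right. Leave alone. Origin: centre of underside
- driver: screwdriver lying to the right. Leave alone
- spool: aluminium spool, 56 mm diameter, 38 mm tall, to the left. Leave alone. Origin: centre of underside
Mind the look-alikes: they are no part of the job. Leave any green or red look-alike of the dish alone.

How it is judged:
On the way, in this order (a step that is already met when the one before it is completed fails the run):
1. the dish stands inside the engraved ring (horizontal distance between dish and pan_center below 0.012 m), for 0.2 s.
2. a finger holds the tare key down in its well (value of joint tare_key above 0.0045 m and contact force between the fingers and tare_module above 0.5 N and horizontal distance between dish and pan_center below 0.012 m), for 0.05 s.
At the end, for the whole second after the job is handed in: The dish stands upright and still on the pan inside the ring (centre within 12 mm of the pan's centre); the tare key has been pressed beyond 4.5 mm after that and is up again, and the power key is up (horizontal distance between dish and pan_center below 0.012 m and angle between dish's own z axis and vertical below 0.05 rad and z of dish in the frame of pan_center between -0.004 and 0.004 m and linear speed of dish below 0.01 m/s and value of joint each of tare_key, power_key below 0.0015 m); the robot touches nothing.
It fails at once if the dish is lifted off the pan (6 mm) (z of dish in the frame of pan_center above 0.006 m).
It fails at once if the dish is tipped or falls off the pan (angle between dish's own z axis and vertical above 0.3 rad or z of dish in the frame of pan_center below -0.02 m).
It fails at once if tare is pressed while the dish is not in its ring (value of joint tare_key above 0.003 m and horizontal distance between dish and pan_center above 0.014 m).
It fails at once if the power key is pressed (value of joint power_key above 0.003 m).
It fails at once if one of the other things on the bench is moved by more than 20 mm (distance of any of weight, jar, tape, battery, driver, spool from where it was at the start of the episode above 0.02 m).
It also fails if it takes over 42 s, if anything falls off the work surface, if the arm or the gripper's body presses on something with over 40 N, if the wrist force passes 120 N, or if a joint passes its speed limit or range.

### The arm

A 7-joint arm with a two-finger parallel gripper is mounted at the origin on the work surface. World frame = base frame: x ahead of the robot, y to its left, z up, the work surface at z = 0. Lengths are in m, angles in rad, forces in N, time in s.
With the tool pointing down it reaches from about 0.4 to 0.85 m from the base axis. Payload 4.4 kg.
Tool frame: the origin (TCP) lies on the mounting face of the last link; the fingertips stand 199 mm ahead of it and the grasp point (between the pads) lies 180 mm ahead of it (manip.grip_point_offset is the distance from the TCP to the grasp point, in m); z points along the fingers, y is the line along which they close (so a half turn about z gives the same grasp; the last joint's range is limited). The gripper opens to 94 mm and grips with 3 to 60 N. Pads are 16 mm wide; open, the fingers measure 119 mm over their backs; the gripper's body (75 mm by 177 mm) begins 78 mm behind the grasp point.
Start: joints at [-1.299, 0.628, 0.038, 1.517, -0.027, 0.996, -0.02], TCP at [0.215, 0.613, 0.405] pointing down, gripper open.
Joint ranges: [-3.06, 3.06], [-0.37, 2.12], [-1.25, 1.32], [0.18, 2.47], [-1.1, 4.24], [0.23, 1.98], [-2.94, 2.94]. Speed limits (rad/s): [2.57, 2.57, 3.14, 3.14, 3.14, 3.14, 3.14].

### API

Orientations are given as a 3x3 rotation matrix whose columns are the frame's x, y, z axes.
In Python, from rig import manip gives the robot as it stands. The module is installed in compiled form; this text tells all that it offers.
- The arm moves only by the tool apply_moves, never from a script. Its argument "series" is a list of rows, each a list of 7 numbers: the turn, a rotation vector about the tool's x, y, z each as a share of 90 degrees, from -1 to 1, then the shift along the tool's x, y, z each as a share of 0.75 m, from -1 to 1, then the closure, from 0 (fully open) to 1 (shut). In form: [[wx, wy, wz, tx, ty, tz, gripper], ...]. A call has 1 to 10 rows; each row is the pose to reach, as a shift and turn from the pose commanded when the call began, along the tool's axes at that moment; what a row does not reach only later rows make up. A row lasts 1/10 s, in which the tool goes at most 50 mm and 8.59 degrees, less where a joint would pass 70% of its speed; a pose out of reach is approached as far as the arm can. A call with a number of a shift or a turn outside -1 to 1 is refused whole. A call with a gripper value outside its range is refused whole. The fingers move at their own pace and stop on an object; "force" is the grip in N (left out, the last holds). Time passes only in rows, so rows that repeat a pose let the fingers close. It gives the time, the measured TCP pose, the force, the opening and the grip force at its end, in the units of the state.
- manip.sense(): the state, without advancing time (a new reading comes with each control period).
- manip.get_image(name): name is "side" or "top"; returns a dict with "image" (420x560x3 uint8, red, green, blue), "z_map" (420x560 float32, m along the optical axis (not along the pixel's ray), 0 where there is no reading), "camera_matrix" (3x3 intrinsics, pixels), "cam_to_world" (4x4, takes a point from camera to world coordinates). Camera axes: x right, y down, z forward; pixel columns grow to the right and rows downward; lengths in m; the calibration is good to about 2 mm. A picture is of the moment at which its call begins.
- manip.sign_off(): hands the job in; it is judged then, once.
The state is a dict: "time_s": time; "qpos": joint angles; "dq": joint speeds; "joint_efforts": joint torques, N m; "tcp_pos": TCP position; "tcp_rot": TCP orientation; "force": force on the tool from outside, world axes, zero at the start; "moment": the same for the moment, N m; "finger_gap": finger opening in m; "grip_force": force on a finger pad.
Only numpy, scipy, OpenCV 4.12 (cv2) and the standard library are available. Lean on these libraries where they do the work, as an engineer would, in place of code of your own. Each camera call takes 0.05 s, during which the arm holds its last target. There are 200 camera calls.

## Working session

There is one attempt and no reset: what is moved stays moved. The work goes in short steps, Python scripts to look and compute and a tool call to move; the robot and the scene stay as the last step left them, time stands still between calls to the robot, and variables do not carry over. Pictures are saved under pics/ and viewed, at most 10 in all, crops included, and the job is handed in when it is done.

Besides the shell and the picture viewer there is one more tool, called after "Emit:" in YAML: its name, and indented under it one key for each argument. apply_moves: Moves the arm, as the interface text tells. Shift numbers are shares of 0.75 m and turn numbers shares of 90 degrees, none past 1 either way. Its arguments: {"type":"object","properties":{"series":{"type":"array","items":{"type":"array","items":{"type":"number"}}},"force":{"type":"number"}},"required":["series"]}

```bash
mkdir -p pics
cat > h.py <<'E'
import numpy as np, cv2
from rig import manip
def snap(n,f):
    d=manip.get_image(n); cv2.imwrite(f'pics/{f}.png',d['image'][:,:,::-1]); np.savez(f'{f}.npz',**d); return d
def ray(d,u,v,z):
    K=d['camera_matrix'];T=d['cam_to_world']
    r=T[:3,:3]@np.linalg.solve(K,[u,v,1.]); o=T[:3,3]
    return o+r*(z-o[2])/r[2]
E
python3 - <<'E'
from h import *
for n in('top','side'):
    d=snap(n,n+'0'); print(d['cam_to_world'].round(3),d['camera_matrix'].round(1))
s=manip.sense(); print(s['time_s'],s['tcp_pos'],s['tcp_rot'].round(3) if hasattr(s['tcp_rot'],'round') else s['tcp_rot'],s['finger_gap'],s['force'])
E
```

```text
[[ 1.600e-02 -9.830e-01  1.810e-01  3.380e-01]
 [-1.000e+00 -1.600e-02 -1.000e-03  1.300e-02]
 [ 4.000e-03 -1.810e-01 -9.830e-01  1.217e+00]
 [ 0.000e+00  0.000e+00  0.000e+00  1.000e+00]] [[493.9   0.  280. ]
 [  0.  493.9 215.5]
 [  0.    0.    1. ]]
[[ 0.954 -0.155  0.256  0.143]
 [-0.299 -0.515  0.803 -1.291]
 [ 0.007 -0.843 -0.538  0.947]
 [ 0.     0.     0.     1.   ]] [[515.    0.  287.5]
 [  0.  515.  209.1]
 [  0.    0.    1. ]]
0.1 [0.21528839 0.61304741 0.4038429 ] [[-0.943  0.331 -0.001]
 [ 0.331  0.943 -0.002]
 [-0.    -0.002 -1.   ]] 0.09414602948615611 [-0.93885963 -0.16823634  0.1337949 ]
```

View pics/top0.png

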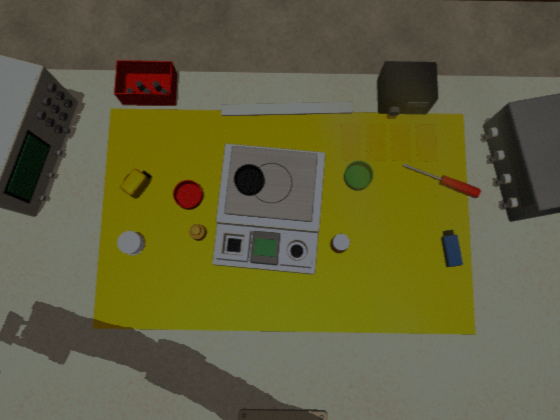

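View pics/side0.png

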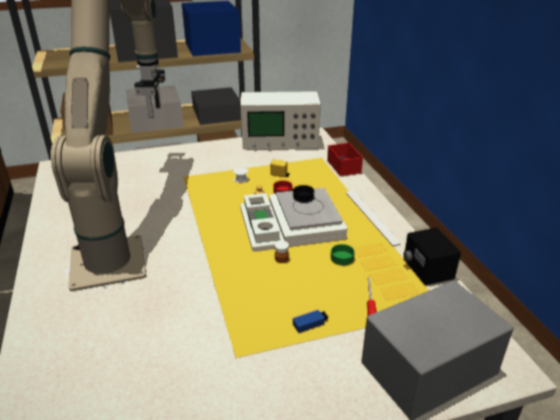

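The top view shows the dish at about (249,180), the ring at about (272,183), the round well at (297,250) and the square well at (234,244). The side view agrees with this. Next I'll measure them.

```bash
cat > meas.py <<'E'
from h import *
def blob(m,u,v,r):
    n,l,st,c=cv2.connectedComponentsWithStats(m.astype(np.uint8))
    i=[k for k in range(1,n) if np.hypot(*(c[k]-[u,v]))<r and st[k,4]>15]
    k=max(i,key=lambda k:st[k,4]); return (l==k).astype(np.uint8),c[k],st[k]
def dish(d,u=258,v=181,r=30):
    m,c,st=blob(d['image'].max(2)<50,u,v,r)
    h=cv2.convexHull(np.argwhere(m)[:,::-1].astype(np.int32))
    (x,y),R=cv2.minEnclosingCircle(h); e=cv2.fitEllipse(h)
    return (x,y),R,e,st
E
python3 - <<'E'
from meas import *
d=dict(np.load('top0.npz')); im=d['image']
print(im[200,290],im[150,235],im[180,249],im[186,291],im[100,300])
(c,R,e,st)=dish(d); print('dish',c,R,e,st, ray(d,*e[0],.092), ray(d,*c,.092))
# points from depth at pan height
K=d['camera_matrix'];T=d['cam_to_world'];v,u=np.mgrid[:420,:560];z=d['z_map']
P=np.stack([(u-K[0,2])/K[0,0]*z,(v-K[1,2])/K[1,1]*z,z],-1)@T[:3,:3].T+T[:3,3]
print('pan z',P[205,280,2],'dish z',P[180,236,2],P[180,249,2], 'mod z',P[234,297,2])
m=(P[...,2]>.055)&(u>200)&(u<340)&(v>130)&(v<228)
m=cv2.morphologyEx(m.astype(np.uint8),cv2.MORPH_OPEN,np.ones((5,5)))
h=cv2.findContours(m,cv2.RETR_EXTERNAL,cv2.CHAIN_APPROX_NONE)[0];h=max(h,key=cv2.contourArea)
r=cv2.minAreaRect(h);print('pan depth rect',r,ray(d,*r[0],.062))
b=[ray(d,*p,.062)[:2].round(4) for p in cv2.boxPoints(r)];print(b)
m,c,st=blob(im.max(2)<60,297,250,6);print('key',c,st,ray(d,*c,.038))
m,c,st=blob(im.max(2)<60,234,244,6);print('pkey',c,st,ray(d,*c,.038))
cr=cv2.resize(im[135:285,200:350],None,fx=4,fy=4,interpolation=cv2.INTER_CUBIC)
cv2.imwrite('pics/c0.png',np.clip(cr[:,:,::-1]*1.6,0,255))
E
```

```text
[96 93 90] [97 94 89] [17 17 13] [73 70 67] [115 119 109]
dish (248.63064575195312, 179.6068878173828) 15.739556312561035 ((248.92855834960938, 179.46092224121094), (30.266704559326172, 31.32301902770996), 158.07711791992188) [234 164  31  32 757] [0.63095374 0.08643798 0.092     ] [0.63058895 0.08712773 0.092     ]
pan z 0.06322180831993185 dish z 0.06866781551857959 0.06588741069845305 mod z 0.059741236917482565
pan depth rect ((271.233642578125, 183.4303436279297), (87.81967163085938, 68.71662902832031), 5.19442892074585) [0.62979192 0.03444647 0.062     ]
[array([0.5539, 0.1445]), array([0.7241, 0.1354]), array([ 0.7075, -0.0782]), array([ 0.5381, -0.0637])]
key [296.359375  250.7734375] [291 245  12  13 128] [ 0.47072137 -0.02845975  0.038     ]
pkey [233.56470588 244.72941176] [227 238  14  14 170] [0.48286866 0.12247816 0.038     ][ WARN:0@0.378] global loadsave.cpp:1063 imwrite_ Unsupported depth image for selected encoder is fallbacked to CV_8U.
```

View pics/c0.png

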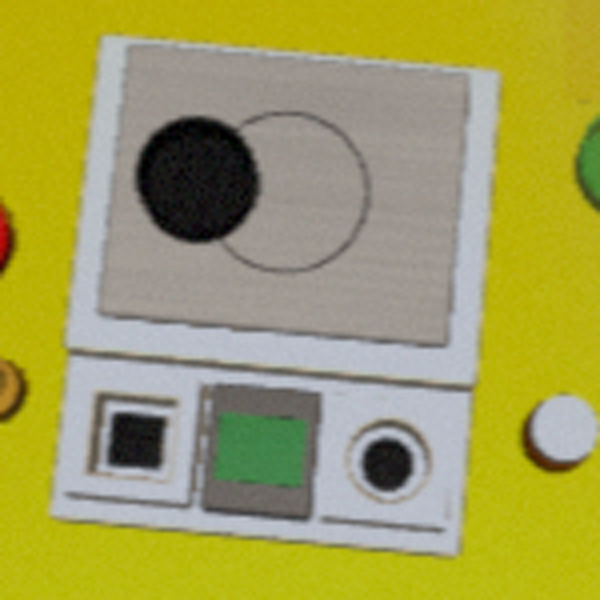

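The enlarged crop shows the pan, the ring centred near crop (288,192), the dish to its left, and the tare well at (388,462). I'll fit the ring itself and plan the push.

```bash
cat >> h.py <<'E'
def rows(p,yaw):
    """numbers for apply_moves: tool down, tool y axis at world angle yaw (deg)"""
    s=manip.sense(); R=np.array(s['tcp_rot']); a=np.radians(yaw)
    y=np.array([np.cos(a),np.sin(a),0]); z=np.array([0,0,-1.]); G=np.c_[np.cross(y,z),y,z]
    w=cv2.Rodrigues(R.T@G)[0].ravel()/(np.pi/2); t=R.T@(np.array(p)-s['tcp_pos'])/.75
    print('t',round(s['time_s'],2),'move',np.r_[w,t].round(4),'rows',np.abs(t).max()*.75/.05,'tcp',np.round(s['tcp_pos'],4),'F',np.round(s['force'],2))
E
cat >> meas.py <<'E'
def ring(d,c0=None):
    g=cv2.GaussianBlur(d['image'].mean(2),(0,0),.6); bh=cv2.morphologyEx(g,cv2.MORPH_BLACKHAT,np.ones((5,5)))
    dk=cv2.dilate((d['image'].max(2)<50).astype(np.uint8),np.ones((7,7)))
    v,u=np.nonzero((bh>6)&(dk==0)); P=np.array([ray(d,a,b,.062)[:2] for a,b in zip(u,v) if 235<a<310 and 150<b<215])
    c=np.array([.63,.034]) if c0 is None else c0
    from scipy.optimize import least_squares
    for tol in(.007,.004,.003):
        q=P[abs(np.hypot(*(P-c).T)-.0485)<tol]
        c=least_squares(lambda x:np.hypot(*(q-x).T)-.0485,c,loss='soft_l1',f_scale=.001).x
    return c,len(q),np.std(np.hypot(*(q-c).T)-.0485)
E
python3 - <<'E'
from meas import *
d=dict(np.load('top0.npz')); c,n,s=ring(d); print('ring',c,n,s)
D=ray(d,*dish(d)[0],.092)[:2]; D2=ray(d,*dish(d)[2][0],.092)[:2]; print(D,D2)
D=(D+D2)/2; p=c-D; L=np.hypot(*p); p/=L; print('dist',L,'dir',p,np.degrees(np.arctan2(p[1],p[0])))
yaw=np.degrees(np.arctan2(p[1],p[0]))+90
S=D-p*.060; print('start',S,yaw); rows([*S,.32],yaw); print(manip.sense()['qpos'])
E
```

```text
ring [0.63214575 0.03449797] 205 0.0017072472348417713
[0.63058895 0.08712773] [0.63095374 0.08643798]
dist 0.05230294780891256 dir [ 0.0262778  -0.99965468] -88.49421966192996
start [0.62919468 0.14676214] 1.5057803380700392
t 0.1 move [-9.000e-04  7.000e-04  7.682e-01 -7.267e-01 -4.035e-01  1.125e-01] rows 10.900797600230613 tcp [0.2153 0.613  0.4038] F [-0.94 -0.17  0.13]
[-1.29883045  0.6292747   0.03845357  1.51823487 -0.02698365  0.9962977
 -0.02002174]
```

Emit:
apply_moves:
  series:
    - [0, 0, 0.77, -0.727, -0.4035, 0.1125, 0.55]
    - [0, 0, 0.77, -0.727, -0.4035, 0.1125, 0.55]
    - [0, 0, 0.77, -0.727, -0.4035, 0.1125, 0.55]
    - [0, 0, 0.77, -0.727, -0.4035, 0.1125, 0.55]
    - [0, 0, 0.77, -0.727, -0.4035, 0.1125, 0.55]
    - [0, 0, 0.77, -0.727, -0.4035, 0.1125, 0.55]
    - [0, 0, 0.77, -0.727, -0.4035, 0.1125, 0.55]
    - [0, 0, 0.77, -0.727, -0.4035, 0.1125, 0.55]
    - [0, 0, 0.77, -0.727, -0.4035, 0.1125, 0.55]
    - [0, 0, 0.77, -0.727, -0.4035, 0.1125, 0.55]

```text
time_s: 1.1
tcp_pos: [0.5453, 0.2414, 0.337]
tcp_rot: [[-0.024, 1.0, -0.001], [1.0, 0.024, -0.0], [-0.0, -0.001, -1.0]]
force: [0.2, 1.0, -0.0]
finger_gap: 0.0421
grip_force: 0.0
```

```bash
python3 -c "
from h import *
rows([.6292,.1468,.32],1.5);print(manip.sense()['finger_gap'])"
```

```text
t 1.1 move [-0.0004  0.0002 -0.0016 -0.1288  0.1089  0.0226] rows 1.9318641221058175 tcp [0.5453 0.2414 0.337 ] F [ 0.19  1.01 -0.01]
0.04207593756300093
```

Emit:
apply_moves:
  series:
    - [0, 0, 0, -0.125, 0.107, 0.022, 0.55]
    - [0, 0, 0, -0.125, 0.107, 0.022, 0.55]
    - [0, 0, 0, -0.125, 0.107, 0.022, 0.55]
    - [0, 0, 0, -0.125, 0.107, 0.022, 0.55]
    - [0, 0, 0, -0.125, 0.107, 0.022, 0.55]
    - [0, 0, 0, -0.125, 0.107, 0.022, 0.55]

```text
time_s: 1.7
tcp_pos: [0.6259, 0.153, 0.3209]
tcp_rot: [[-0.026, 1.0, -0.001], [1.0, 0.026, 0.001], [0.001, -0.001, -1.0]]
force: [-0.5, 0.2, -0.2]
finger_gap: 0.0422
grip_force: 0.0
```

Run:
```python
from h import *
rows([.6292,.1468,.269],1.5)
d=snap('top','t1'); cr=cv2.resize(d['image'][110:260,180:380],None,fx=4,fy=4,interpolation=cv2.INTER_CUBIC)
cv2.imwrite('pics/c1.png',cr[:,:,::-1])
```

```text
t 1.7 move [-0.0009 -0.0009 -0.0002 -0.0084  0.0043  0.0692] rows 1.0379077808226607 tcp [0.6259 0.153  0.3209] F [-0.47  0.24 -0.22]
```

View pics/c1.png

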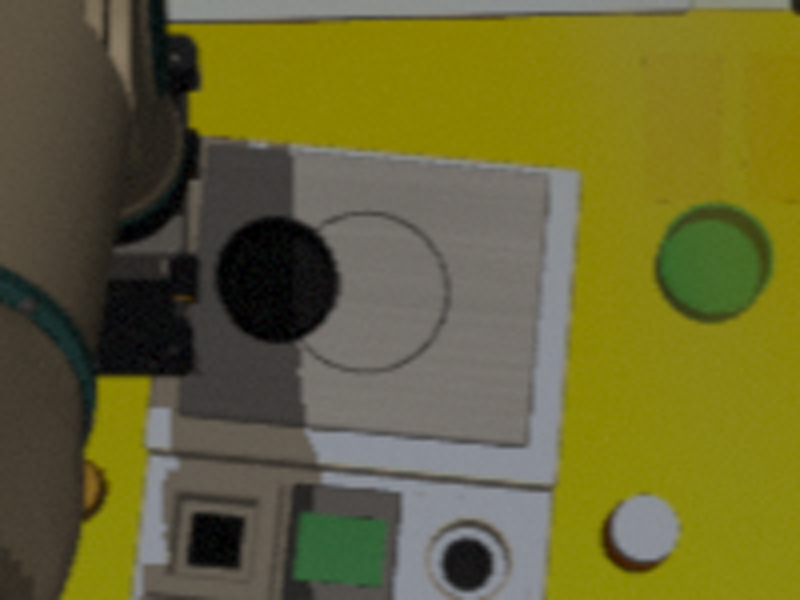

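The dish at crop (277,279) is untouched, and the gripper is clear of it on the left. Now I'll lower the gripper.

Emit:
apply_moves:
  series:
    - [0, 0, 0, 0, 0.004, 0.035, 0.55]
    - [0, 0, 0, 0, 0.004, 0.07, 0.55]
    - [0, 0, 0, 0, 0.004, 0.07, 0.55]
    - [0, 0, 0, 0, 0.004, 0.07, 0.55]

```text
time_s: 2.15
tcp_pos: [0.6294, 0.1522, 0.2689]
tcp_rot: [[-0.025, 1.0, -0.001], [1.0, 0.025, 0.0], [0.0, -0.001, -1.0]]
force: [0.9, 0.4, -0.3]
finger_gap: 0.0424
grip_force: 0.0
```

```bash
python3 -c "
from h import *
rows([.6309,.0719,.268],1.5)"
```

```text
t 2.15 move [-5.000e-04 -1.000e-04 -6.000e-04 -1.071e-01 -7.000e-04  1.100e-03] rows 1.6071142251624186 tcp [0.6294 0.1522 0.2689] F [ 0.86  0.37 -0.27]
```

Emit:
apply_moves:
  series:
    - [0, 0, 0, -0.02, 0, 0, 0.55]
    - [0, 0, 0, -0.03, 0, 0, 0.55]
    - [0, 0, 0, -0.037, 0, 0, 0.55]
    - [0, 0, 0, -0.044, 0, 0, 0.55]
    - [0, 0, 0, -0.051, 0, 0, 0.55]
    - [0, 0, 0, -0.058, 0, 0, 0.55]
    - [0, 0, 0, -0.065, 0, 0, 0.55]
    - [0, 0, 0, -0.072, 0, 0, 0.55]
    - [0, 0, 0, -0.078, 0, 0, 0.55]
    - [0, 0, 0, -0.078, 0, 0, 0.55]

```text
time_s: 3.15
tcp_pos: [0.6312, 0.0913, 0.2685]
tcp_rot: [[-0.022, 1.0, -0.0], [1.0, 0.022, -0.001], [-0.001, -0.0, -1.0]]
force: [-0.0, 0.9, 1.1]
finger_gap: 0.0425
grip_force: 0.4
```

Run:
```python
from meas import *
rows([.6309,.0719,.268],1.5)
d=snap('top','t2'); cr=cv2.resize(d['image'][110:260,180:380],None,fx=4,fy=4,interpolation=cv2.INTER_CUBIC)
cv2.imwrite('pics/c2.png',np.clip(cr[:,:,::-1]*1.5,0,255).astype(np.uint8))
```

```text
t 3.15 move [-0.0002  0.0007 -0.0025 -0.0258 -0.001   0.0007] rows 0.3872019796300725 tcp [0.6312 0.0913 0.2685] F [-0.02  0.91  1.06]
```

View pics/c2.png

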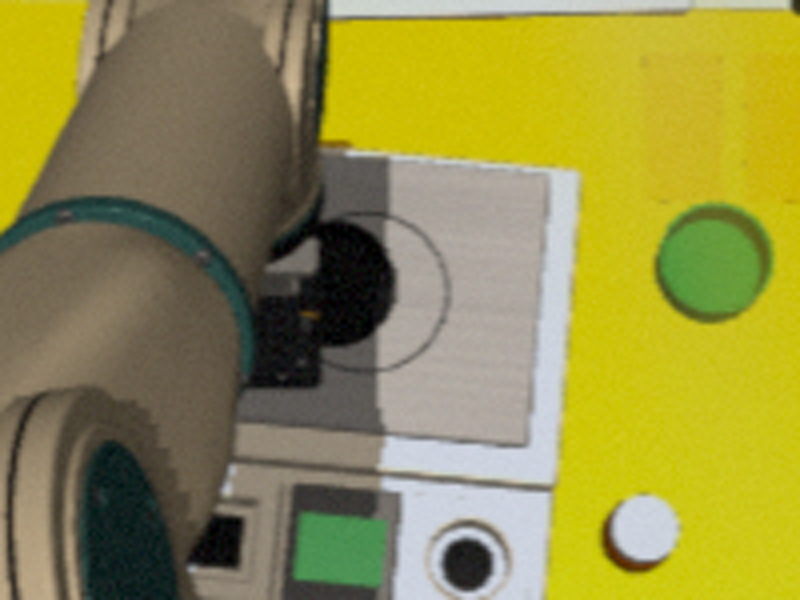

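The cradle carries the dish: its right edge moved from crop x 339 to 396, about 33 mm, which matches the plan. About 20 mm remain.

Emit:
apply_moves:
  series:
    - [0, 0, 0, -0.006, 0, 0, 0.55]
    - [0, 0, 0, -0.012, 0, 0, 0.55]
    - [0, 0, 0, -0.018, 0, 0, 0.55]
    - [0, 0, 0, -0.023, 0, 0, 0.55]
    - [0, 0, 0, -0.026, 0, 0, 0.55]
    - [0, 0, 0, -0.026, 0, 0, 0.55]

```text
time_s: 3.8
tcp_pos: [0.6316, 0.0722, 0.2685]
tcp_rot: [[-0.023, 1.0, -0.0], [1.0, 0.023, -0.001], [-0.001, -0.0, -1.0]]
force: [0.4, -0.0, 0.0]
finger_gap: 0.0423
grip_force: 0.0
```

Emit:
apply_moves:
  series:
    - [0, 0, 0, 0.02, 0, 0, 0.55]
    - [0, 0, 0, 0.06, 0, 0, 0.55]
    - [0, 0, 0, 0.1, 0, 0, 0.55]
    - [0, 0, 0, 0.1, 0, -0.05, 0.55]
    - [0, 0, 0, 0.15, 0, -0.1, 0.55]
    - [0, 0, 0, 0.2, 0, -0.1, 0.55]
    - [0, 0, 0, 0.2, 0, -0.1, 0.55]

```text
time_s: 4.5
tcp_pos: [0.6268, 0.2325, 0.3448]
tcp_rot: [[-0.034, 0.999, 0.002], [0.999, 0.034, 0.007], [0.007, 0.002, -1.0]]
force: [-0.5, 0.1, -0.9]
finger_gap: 0.0424
grip_force: 0.0
```

Run:
```python
from meas import *
d=snap('top','t3'); r=dish(d,272,183,12); c=ring(d); print(r)
for p in (r[0],r[2][0]): print(ray(d,*p,.092)[:2])
print(c); rows([.4707,-.0285,.30],1.5)
cr=cv2.resize(d['image'][110:260,180:380],None,fx=4,fy=4,interpolation=cv2.INTER_CUBIC)
cv2.imwrite('pics/c3.png',np.clip(cr[:,:,::-1]*1.5,0,255).astype(np.uint8))
```

```text
((271.0582580566406, 180.5922393798828), 15.444169044494629, ((271.4885559082031, 180.43016052246094), (29.24179458618164, 30.861215591430664), 176.11427307128906), array([257, 166,  30,  31, 719], dtype=int32))
[0.62907788 0.03442758]
[0.62948662 0.0334249 ]
(array([0.6319389 , 0.03519638]), 205, np.float64(0.0017032933542745225))
t 4.55 move [ 1.000e-04 -2.100e-03  3.200e-03 -3.366e-01 -2.189e-01  5.730e-02] rows 5.049632981313744 tcp [0.6269 0.2288 0.3439] F [0.01 0.02 0.27]
```

View pics/c3.png

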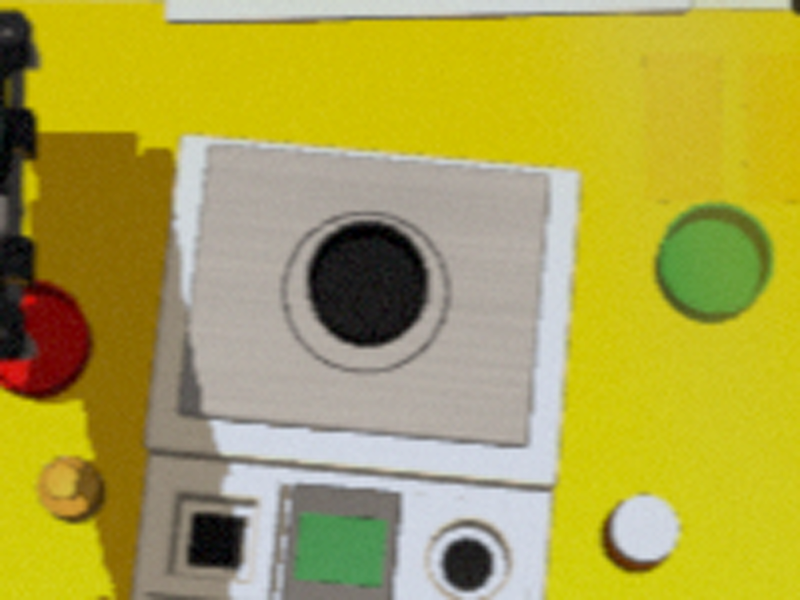

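The dish now stands in the ring at crop (368,284), within about 3 mm of its centre. The white knob on the module shows the tare key at (466,563). I'll move over the tare well with the fingers closed.

Emit:
apply_moves:
  series:
    - [0, 0, 0.005, -0.337, -0.219, 0, 1]
    - [0, 0, 0.005, -0.337, -0.219, 0, 1]
    - [0, 0, 0.005, -0.337, -0.219, 0, 1]
    - [0, 0, 0.005, -0.337, -0.219, 0, 1]
    - [0, 0, 0.005, -0.337, -0.219, 0, 1]
    - [0, 0, 0.005, -0.337, -0.219, 0, 1]
    - [0, 0, 0.005, -0.337, -0.219, 0, 1]
    - [0, 0, 0.005, -0.337, -0.219, 0, 1]
    - [0, 0, 0.005, -0.337, -0.219, 0, 1]
    - [0, 0, 0.005, -0.337, -0.219, 0, 1]

```text
time_s: 5.55
tcp_pos: [0.4707, -0.0321, 0.3434]
tcp_rot: [[-0.018, 1.0, 0.0], [1.0, 0.018, 0.0], [0.0, 0.0, -1.0]]
force: [0.9, -0.0, -0.4]
finger_gap: 0.0002
grip_force: 0.0
```

Run:
```python
from meas import *
d=dict(np.load('t3.npz'))
for f in('top0','t3'):
    e=dict(np.load(f+'.npz')); m,c,st=blob(e['image'].max(2)<60,297,250,6); print('key',ray(e,*c,.038)[:2])
print('well rim',ray(d,296.7,249.6,.058)[:2])
e=dict(np.load('side0.npz')); im=e['image']
m,c,st=blob(im.max(2)<60,265,225,8) if 0 else (0,0,0)
rows([.4707,-.0285,.264],1.5);print(manip.sense()['finger_gap'])
```

```text
key [ 0.47072137 -0.02845975]
key [ 0.47131981 -0.0286258 ]
well rim [ 0.47126829 -0.028535  ]
t 5.55 move [ 0.0002 -0.0002 -0.0051  0.0047  0.      0.1059] rows 1.588710790605794 tcp [ 0.4707 -0.0321  0.3434] F [ 0.88 -0.03 -0.43]
0.0001766021551582615
```

Emit:
apply_moves:
  series:
    - [0, 0, 0, 0.0047, 0.0005, 0.05, 1]
    - [0, 0, 0, 0.0047, 0.0005, 0.09, 1]
    - [0, 0, 0, 0.0047, 0.0005, 0.1, 1]
    - [0, 0, 0, 0.0047, 0.0005, 0.1, 1]
    - [0, 0, 0, 0.0047, 0.0005, 0.1, 1]

```text
time_s: 6.05
tcp_pos: [0.4708, -0.0297, 0.2693]
tcp_rot: [[-0.016, 1.0, 0.001], [1.0, 0.016, -0.0], [-0.0, 0.001, -1.0]]
force: [0.6, -1.0, 0.6]
finger_gap: 0.0008
grip_force: 0.0
```

```bash
python3 -c "
from h import *
rows([.471,-.0285,.239],1.5)"
```

```text
t 6.05 move [ 0.0007  0.0001 -0.0063  0.0016  0.0002  0.0404] rows 0.6060379156502704 tcp [ 0.4708 -0.0297  0.2693] F [ 0.64 -0.98  0.61]
```

Position is good. Next I'll descend to just above the key, at a TCP height of about 0.239.

Emit:
apply_moves:
  series:
    - [0, 0, 0, 0.0012, 0, 0.02, 1]
    - [0, 0, 0, 0.0012, 0, 0.03, 1]
    - [0, 0, 0, 0.0012, 0, 0.039, 1]
    - [0, 0, 0, 0.0012, 0, 0.039, 1]
    - [0, 0, 0, 0.0012, 0, 0.039, 1]

```text
time_s: 6.55
tcp_pos: [0.4703, -0.0292, 0.2397]
tcp_rot: [[-0.015, 1.0, 0.0], [1.0, 0.015, -0.0], [-0.0, 0.0, -1.0]]
force: [0.0, -0.1, -0.2]
finger_gap: 0.0004
grip_force: 0.0
```

```bash
python3 -c "
from h import *
rows([.471,-.0285,.2315],1.5)"
```

```text
t 6.55 move [ 0.0002  0.     -0.0068  0.0009  0.0009  0.0109] rows 0.1633257656665183 tcp [ 0.4703 -0.0292  0.2397] F [ 0.04 -0.1  -0.17]
```

Emit:
apply_moves:
  series:
    - [0, 0, 0, 0.0005, 0, 0.003, 1]
    - [0, 0, 0, 0.0005, 0, 0.005, 1]
    - [0, 0, 0, 0.0005, 0, 0.007, 1]
    - [0, 0, 0, 0.0005, 0, 0.009, 1]
    - [0, 0, 0, 0.0005, 0, 0.0105, 1]
    - [0, 0, 0, 0.0005, 0, 0.0105, 1]
    - [0, 0, 0, 0.0005, 0, 0.0105, 1]

```text
time_s: 7.25
tcp_pos: [0.4705, -0.0288, 0.2316]
tcp_rot: [[-0.015, 1.0, 0.001], [1.0, 0.015, -0.0], [-0.0, 0.001, -1.0]]
force: [0.8, -0.6, 3.7]
finger_gap: 0.0002
grip_force: 1.9
```

Emit:
apply_moves:
  series:
    - [0, 0, 0, 0, 0, 0.001, 1]
    - [0, 0, 0, 0, 0, 0.002, 1]
    - [0, 0, 0, 0, 0, 0.002, 1]
    - [0, 0, 0, 0, 0, 0.002, 1]

```text
time_s: 7.65
tcp_pos: [0.4704, -0.0288, 0.2312]
tcp_rot: [[-0.015, 1.0, 0.002], [1.0, 0.015, 0.0], [0.0, 0.002, -1.0]]
force: [-0.3, 0.1, 17.2]
finger_gap: -0.0001
grip_force: 8.8
```

The force jumped to 17 N with the tip at 32 mm, so the key is on its stop. I'll retreat straight up now.

Emit:
apply_moves:
  series:
    - [0, 0, 0, 0, 0, -0.01, 1]
    - [0, 0, 0, 0, 0, -0.04, 1]
    - [0, 0, 0, 0, 0, -0.09, 1]
    - [0, 0, 0, 0, 0, -0.15, 1]
    - [0, 0, 0, 0, 0, -0.15, 1]

```text
time_s: 8.15
tcp_pos: [0.4712, -0.0289, 0.3465]
tcp_rot: [[-0.016, 1.0, 0.007], [1.0, 0.016, 0.0], [0.0, 0.007, -1.0]]
force: [0.4, -0.7, -0.7]
finger_gap: 0.0004
grip_force: 0.0
```

Emit:
apply_moves:
  series:
    - [0, 0, 0, 0.1, 0, -0.03, 1]
    - [0, 0, 0, 0.2, 0, -0.03, 1]
    - [0, 0, 0, 0.3, 0, -0.03, 1]
    - [0, 0, 0, 0.3, 0, -0.03, 1]
    - [0, 0, 0, 0.3, 0, -0.03, 1]
    - [0, 0, 0, 0.3, 0, -0.03, 1]
    - [0, 0, 0, 0.3, 0, -0.03, 1]

```text
time_s: 8.85
tcp_pos: [0.4659, 0.1963, 0.3641]
tcp_rot: [[-0.017, 1.0, -0.002], [1.0, 0.017, -0.002], [-0.002, -0.002, -1.0]]
force: [0.2, -0.3, 0.3]
finger_gap: 0.0006
grip_force: 0.0
```

Run:
```python
from meas import *
d=snap('top','t4'); r=dish(d,272,183,12); print(r[0],ray(d,*r[0],.092)[:2],ring(d))
K=d['camera_matrix'];T=d['cam_to_world']
for n in('t3','t4'):
    z=np.load(n+'.npz')['z_map'];print(n,'key depth',np.median(z[248:254,294:299]),np.median(z[241:248,231:237]))
cr=cv2.resize(d['image'][110:260,180:380],None,fx=4,fy=4,interpolation=cv2.INTER_CUBIC)
cv2.imwrite('pics/c4.png',np.clip(cr[:,:,::-1]*1.5,0,255).astype(np.uint8)); print(manip.sense()['force'],manip.sense()['tcp_pos'])
```

```text
(271.5, 180.53334045410156) [0.62923751 0.03339335] (array([0.631753  , 0.03530092]), 205, np.float64(0.0017109901646562074))
t3 key depth 1.1824653 1.185564
t4 key depth 1.1831819 1.1858629
[ 0.08493709 -0.99862811  0.01209465] [0.46624862 0.19516615 0.3642896 ]
```

View pics/c4.png

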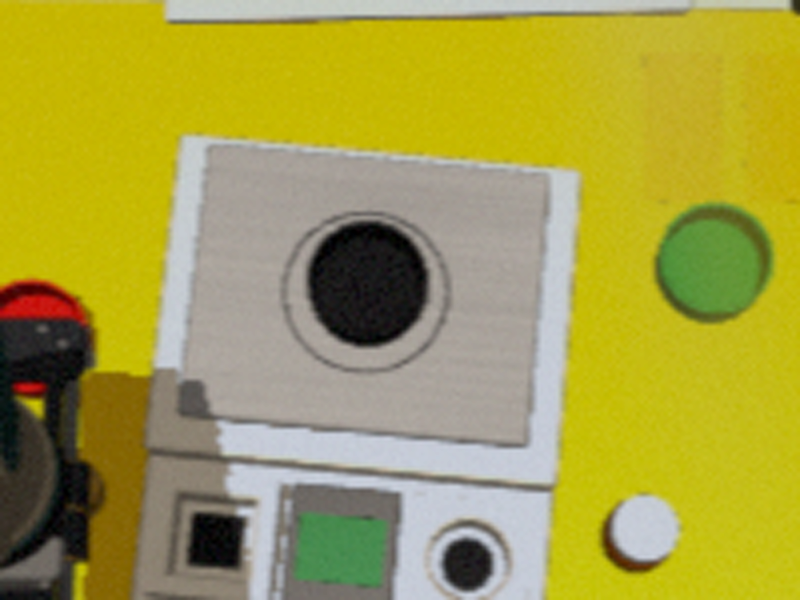

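The dish still stands in the ring at (368,284). The key depth is back to within 1 mm of its earlier value, so it is up again, and the arm is clear.

```bash
python3 -c "
from rig import manip
print(manip.sign_off())"
```

```text
the job is handed in; nothing more can be done
None
```

The dish stands inside its ring, about 3 mm off centre by the camera. The tare key was pressed to its stop and came back up, and the job is handed in; the sign-off returned no verdict.

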